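# Seat the grinding cup in the push-to-run grinder and hold it down

### The job

Pick up the steel grinding cup (its lid has a bar to hold it by) and fit it into the round grinder base: turn it until its four ribs mesh with the slots, slide it home and press it fully down against the spring. Finish while still holding the cup pressed fully down (the grinder runs only while it is pressed), and leave everything else on the counter where it stands.

Things in the scene. Friction and masses are not known exactly. Their poses are not given: they have to be found in the camera images.
- cup_center (a point): Grinding cup, loose, about 0.35 kg, steel with black lid, 107 mm tall: point on its axis 53.5 mm above its underside; z up its axis. Foot and body are round, 61 mm across, up to 62 mm (foot bevelled to 52 mm across over the lowest 8 mm); lid 66 mm across from 62 to 70 mm; above it the grip bar.
- cup_bar (a point): Middle of the white grip bar on the lid, on the cup's axis, 88 mm above the cup's underside; cup's axes. The bar is 56 mm long along the cup's x, 20 mm wide along its y, and rises 37 mm from the lid. Take it from above, fingers closing along the cup's y.
- cup_rib (a point): Outer lower end of the orange rib on the cup's +x side: 39 mm from the axis, 14 mm above the underside. Four such upright ribs stand out of the cup's side, along its +x, +y, -x and -y; each 8 mm wide, from 14 to 36 mm above the underside (lowest 4 mm only 5.5 mm wide).
- grinder: Push-to-run grinder base, fixed, cream, round, 124 mm across at the foot, 110 mm at the top, 90 mm tall; origin at the centre of its underside, z up. A round bore, 65 mm across, opens at the top, with four slots in its grey lining. The cup's foot enters the bore at any angle; the ribs then rest on the rim until turned in line with the slots (within about 2 degrees).
- mouth (a point): Centre of the grinder's mouth, on its axis at rim height, 90 mm above the counter; same axes as the grinder.
- slot (a point): Middle of the mouth of the slot on the grinder's +x side, at rim height, 37 mm from the axis. Four slots, in the grinder's +x, +y, -x and -y directions, each 11 mm wide, reaching to 41 mm from the axis, running all the way down, each marked by an orange patch on the rim just outside. Any rib fits any slot.
- plate (a joint): Travel (m) of the sprung steel plate in the bore: 0 when up (its top 26 mm below the rim), 0.010 at its lower stop (36 mm below the rim; the cup's rib tops then flush with the rim). The spring takes about 6 N to start moving, 13 N at the stop: more than the cup weighs, so it lifts the cup again when the push is taken away.
- canister: brown ceramic canister, 70 mm across, 112 mm tall with its loop, origin at its underside; a bystander
- tamper: wooden coffee tamper, 56 mm across, 80 mm tall, origin at its underside; a bystander
- mug: blue mug, 76 mm across plus handle, 85 mm tall, origin at its underside; a bystander
- dripper: terracotta cone dripper on a foot, 104 mm across the top, 85 mm tall, origin at its underside; a bystander
- canister_tall: light-brown tall canister, 74 mm across, 147 mm tall, origin at its underside; a bystander
- spoon: steel spoon lying on the counter; a bystander
- espresso_cup: small white cup, 60 mm across, 55 mm tall, origin at its underside; a bystander
Things that resemble listed ones, but are neither listed nor needed, are in the scene too. What is shaped like the part that bears cup_center but green or purple is not meant.

How it is judged:
By the outcome, as a careful person would: the job done as asked, in the order asked, and still so for the second after the job is handed in, while the arm keeps its last pose, push and grip.
It also fails if it takes over 38 s, if anything falls off the work surface, if the arm or the gripper's body presses on something with over 40 N, if the wrist force passes 120 N, or if a joint passes its speed limit or range.

### The arm

A 7-joint arm with a two-finger parallel gripper is mounted at the origin on the work surface. World frame = base frame: x ahead of the robot, y to its left, z up, the work surface at z = 0. Lengths are in m, angles in rad, forces in N, time in s.
With the tool pointing down it reaches from about 0.4 to 0.9 m from the base axis. Payload 5.5 kg.
Tool frame: the origin (TCP) lies midway between the tips of the shut fingers; the grasp point (between the pads) lies 19 mm behind it (manip.grip_depth is the distance from the TCP to the grasp point, in m); z points along the fingers, x is the direction in which the jaws open and shut, and the axes are right-handed (so a half turn about z gives the same grasp; the last joint's range is limited). The gripper opens to 92 mm and grips with 3 to 60 N. Pads are 19 mm wide; open, the fingers measure 130 mm over their backs; the gripper's body (75 mm by 190 mm) begins 47 mm behind the grasp point.
Start: joints at [-0.852, 0.501, -0.427, 1.55, 0.221, 1.138, -0.21], TCP at [0.286, 0.584, 0.227] pointing down, gripper open.
Joint ranges: [-2.88, 2.88], [-0.31, 2.03], [-1.54, 1.56], [0.2, 2.42], [-1.41, 4.55], [0.19, 2.02], [-2.57, 2.57]. Speed limits (rad/s): [2.57, 2.57, 3.14, 3.14, 3.14, 3.14, 3.14].

### API

Orientations are given as a unit quaternion [x, y, z, w].
In Python, from bench import manip, effector, viewer gives the robot as it stands. Calls block until the motion is done:
- manip.move_pose(position, orientation): joint-space move of the TCP to a pose.
- manip.servo_line(position, ori=None, vel=0.15): straight line of the TCP; ori=None keeps the orientation; vel is the mean speed in m/s.
- manip.movej(angles): joint-space move.
- effector.open_jaws() and effector.close(f_grip=None): open the fingers fully, or close them until they stop; f_grip is the grip in N (None keeps the last).
- manip.sleep(seconds).
- manip.solve_ik(position, orientation): joint angles nearest the present ones, or None.
- viewer.get_image(name): name is "scene" or "top" or "wrist"; returns the picture (400x640x3 uint8, red, green, blue); there is no depth.
- viewer.get_calibration(name): a dict with "vfov" (degrees; the focal length in pixels is half the picture's height over the tangent of half this angle, whatever the lens; pixels are square), "cx", "cy" (the principal point, pixels), "eye" and "attitude" of the camera in the world. Camera axes: x right, y down, z forward; pixel columns grow to the right and rows downward; lengths in m; the calibration is good to about 2 mm. A picture is of the moment at which its call begins: read the wrist's pose just before it. get_calibration takes no time and is no camera call; for the wrist camera it gives the pose at the moment of the call.
A pose or a line that the arm cannot do raises manip.PlanningError and nothing moves.
- manip.hand_in(): hands the job in, once; it reports no verdict.
Readings, each from a call of its own:
- manip.current_clock(): time.
- manip.current_q(): joint angles.
- manip.current_joint_velocities(): joint speeds.
- manip.current_tau(): joint torques, N m.
- manip.current_tool_pos(): TCP position.
- manip.current_tcp_rot(): TCP orientation.
- manip.current_force(): force on the tool from outside, world axes, zero at the start.
- manip.current_wrist_torque(): the same for the moment, N m.
- manip.current_finger_gap(): finger opening in m.
Only numpy, scipy, OpenCV 4.12 (cv2) and the standard library are available. Lean on these libraries where they do the work, as an engineer would, in place of code of your own. Each camera call takes 0.05 s, during which the arm holds its last target. There are 200 camera calls.

## Working session

There is one attempt and no reset: what is moved stays moved. The work goes in short steps, each a Python script; the robot and the scene stay as the last script left them, time stands still between calls to the robot, and variables do not carry over. Pictures are saved under pics/ and viewed, about 8 in all and at most 12, crops included, and the job is handed in when it is done.

```bash
mkdir -p pics; ls
python3 - <<'E'
from bench import manip, effector, viewer
import cv2
for n in ("scene","top"):
    print(n,viewer.get_calibration(n)); cv2.imwrite(f"pics/{n}0.png",viewer.get_image(n)[:,:,::-1])
print(manip.current_clock(),manip.current_tcp_rot(),manip.current_tool_pos(),manip.current_force())
E
```

```text
pics
scene {'vfov': 43.66541271166822, 'cx': 318.5874851633218, 'cy': 193.80323592330038, 'eye': array([1.44011854, 0.63531233, 1.3264358 ]), 'attitude': array([ 0.42143576,  0.83563102, -0.31221346, -0.16320374])}
top {'vfov': 42.42339742536482, 'cx': 321.03667003946504, 'cy': 207.8961854126531, 'eye': array([0.4002851 , 0.01399662, 1.57165182]), 'attitude': array([ 0.71510334, -0.69785259,  0.03151266, -0.0252176 ])}
0.1 [ 8.48587502e-01  5.29054319e-01 -7.64607919e-04  4.41553231e-04] [0.28590487 0.58304054 0.22577192] [-0.22911918  0.38723357  0.11165214]
```

View pics/top0.png

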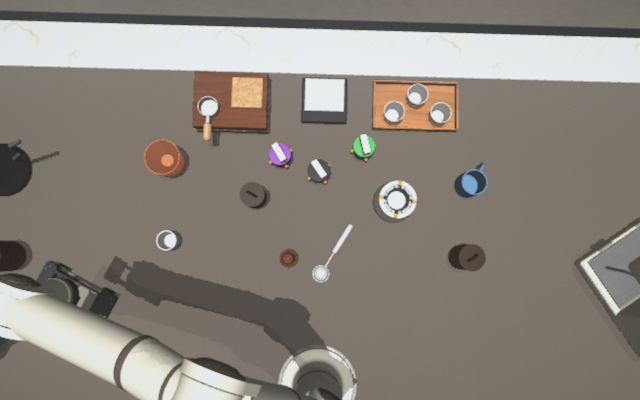

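View pics/scene0.png

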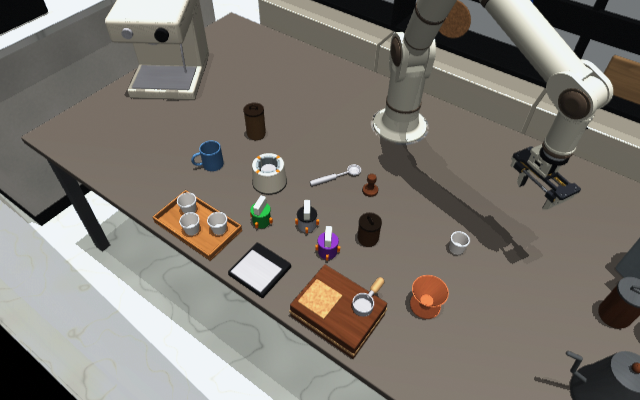

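Top-view candidates for the cup are purple lid (280,153), black lid (318,170) and green lid (365,146). By the description it is the black-lidded one at (318,170). The grinder is at (397,200), and the dark canisters at (253,195) and (468,257) are bystanders. Next I'll take a close crop and rough positions.

```bash
cat > h.py <<'E'
from bench import manip, effector, viewer
import numpy as np, cv2
from scipy.spatial.transform import Rotation as R
def ray(cal,uv):
    f=200/np.tan(np.radians(cal['vfov'])/2); uv=np.atleast_2d(uv)
    d=np.c_[(uv[:,0]-cal['cx'])/f,(uv[:,1]-cal['cy'])/f,np.ones(len(uv))]
    return R.from_quat(cal['attitude']).apply(d)
def at_z(cal,uv,z):
    d=ray(cal,uv); e=np.array(cal['eye']); return e+d*((z-e[2])/d[:,2])[:,None]
def proj(cal,P):
    f=200/np.tan(np.radians(cal['vfov'])/2)
    c=R.from_quat(cal['attitude']).inv().apply(np.atleast_2d(P)-cal['eye'])
    return np.c_[c[:,0]/c[:,2]*f+cal['cx'],c[:,1]/c[:,2]*f+cal['cy']]
def down(yaw): # tool x at world angle yaw, z down
    c,s=np.cos(yaw),np.sin(yaw)
    return R.from_matrix(np.array([[c,s,0],[s,-c,0],[0,0,-1]])).as_quat()
def blobs(mask,amin=5):
    n,_,st,ce=cv2.connectedComponentsWithStats(mask.astype(np.uint8))
    return [(ce[i],st[i,4]) for i in range(1,n) if st[i,4]>=amin]
def orange(im):
    h=cv2.cvtColor(im,cv2.COLOR_RGB2HSV); return (h[...,0]>8)&(h[...,0]<25)&(h[...,1]>150)&(h[...,2]>130)
E
python3 - <<'E'
from h import *
im=cv2.imread('pics/top0.png')[:,:,::-1].copy(); cal=viewer.get_calibration('top')
cv2.imwrite('pics/crop.png',cv2.resize(im[130:230,260:425],None,fx=4.8,fy=4.8,interpolation=cv2.INTER_CUBIC)[:,:,::-1])
o=orange(im); o[:130]=0;o[230:]=0;o[:,:370]=0;o[:,425:]=0
for c,a in blobs(o,2): print(c,a,at_z(cal,c,.09)[0])
w=im.min(2)>170; w[:158]=0;w[185:]=0;w[:,:305]=0;w[:,332:]=0
p=np.argwhere(w)[:,::-1]; P=at_z(cal,p,.107)[:,:2]; m=P.mean(0); e,v=np.linalg.eigh(np.cov((P-m).T)); print(m,np.sqrt(e*12),np.degrees(np.arctan2(v[1,1],v[0,1])))
c=viewer.get_calibration('wrist'); Rt=R.from_quat(manip.current_tcp_rot())
print(c['vfov'],c['cx'],c['cy'],Rt.inv().apply(c['eye']-manip.current_tool_pos()),(Rt.inv()*R.from_quat(c['attitude'])).as_matrix().round(3))
E
```

```text
[0.63260468 0.01303836] [0.0193499 0.056275 ] -144.61947036583416
67.61388369866454 319.09939709101855 195.16133345397395 [ 0.00033788 -0.07789114 -0.15713064] [[ 1.    -0.    -0.   ]
 [ 0.     0.957  0.289]
 [ 0.    -0.289  0.957]]
```

View pics/crop.png

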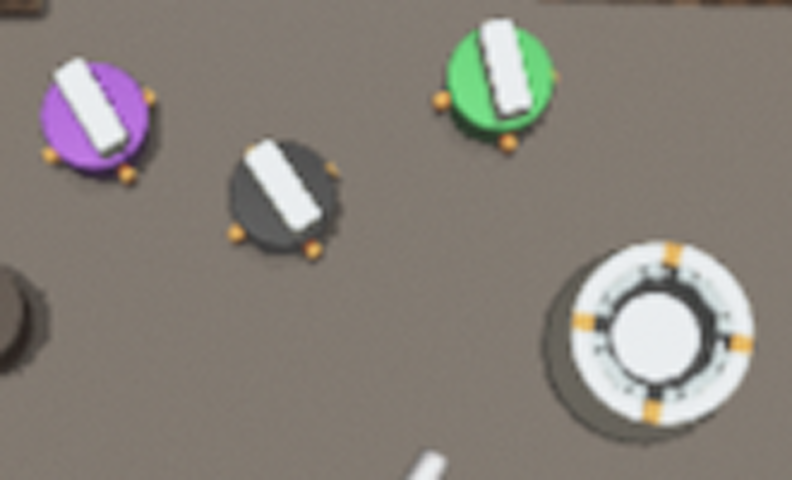

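Run:
```python
from h import *
cal=viewer.get_calibration('top')
px=np.array([[673,253],[583,322],[740,343],[652,411]])/4.8+[260,130]
P=at_z(cal,px,.09); g=P.mean(0); print(g,[np.degrees(np.arctan2(*(p-g)[1::-1])) for p in P])
q0=manip.current_q()
for nm,p,ys in (('cup',[.6326,.013,.12],[125.4,-54.6]),('g',[g[0],g[1],.22],np.arange(-180,180,15))):
  for y in ys:
    q=manip.solve_ik(p,down(np.radians(y))); print(nm,y,None if q is None else np.round(q,2))
yaw=np.radians(-54.6)
manip.move_pose([g[0],g[1],.25],down(yaw)); manip.sleep(.2)
c=viewer.get_calibration('wrist'); np.save('cw1.npy',c,allow_pickle=True)
cv2.imwrite('pics/w1.png',viewer.get_image('wrist')[:,:,::-1])
print(manip.current_clock(),manip.current_q().round(2))
```

```text
[ 0.55035673 -0.2195134   0.09      ] [np.float64(-7.17355895942164), np.float64(84.07949647872546), np.float64(-96.52954982379543), np.float64(173.48896463625147)]
cup 125.4 [ 0.22  0.58 -0.39  1.68  0.27  0.93  1.92]
cup -54.6 [-0.18  0.55  0.16  1.7  -0.11  0.9  -0.93]
g -180 [-0.54  0.79  1.36  1.75 -0.8   1.3  -2.13]
g -165 [-0.54  0.79  1.36  1.75 -0.8   1.3  -1.87]
g -150 [-0.46  0.62  1.13  1.75 -0.61  1.18 -1.77]
g -135 [-0.33  0.51  0.91  1.74 -0.44  1.11 -1.64]
g -120 [-0.18  0.44  0.68  1.74 -0.31  1.08 -1.49]
g -105 [ 0.03  0.39  0.39  1.73 -0.17  1.05 -1.36]
g -90 [ 0.06  0.39  0.36  1.73 -0.15  1.05 -1.11]
g -75 [ 0.07  0.38  0.34  1.73 -0.14  1.05 -0.85]
g -60 [ 0.09  0.38  0.31  1.73 -0.13  1.05 -0.6 ]
g -45 [ 0.11  0.38  0.29  1.73 -0.12  1.05 -0.35]
g -30 [ 0.13  0.38  0.26  1.73 -0.11  1.05 -0.1 ]
g -15 [ 0.12  0.38  0.27  1.73 -0.12  1.05  0.17]
g 0 [ 0.13  0.38  0.26  1.73 -0.11  1.05  0.43]
g 15 [ 0.14  0.38  0.24  1.73 -0.1   1.05  0.68]
g 30 [ 0.16  0.38  0.23  1.73 -0.09  1.05  0.94]
g 45 [ 0.17  0.37  0.21  1.73 -0.09  1.05  1.19]
g 60 [ 0.18  0.37  0.19  1.73 -0.08  1.05  1.45]
g 75 [ 0.19  0.37  0.18  1.72 -0.08  1.05  1.71]
g 90 [ 0.22  0.37  0.15  1.72 -0.06  1.05  1.96]
g 105 [ 0.26  0.37  0.1   1.72 -0.04  1.05  2.2 ]
g 120 [ 0.3   0.37  0.05  1.72 -0.02  1.05  2.44]
g 135 [ 1.2   0.75 -1.3   1.69  0.75  1.3   2.1 ]
g 150 [ 1.2   0.75 -1.3   1.69  0.75  1.3   2.36]
g 165 [-0.54  0.79  1.36  1.75 -0.8   1.3  -2.39]
3.3167 [ 0.1   0.35  0.3   1.7  -0.11  1.11 -0.52]
```

View pics/w1.png

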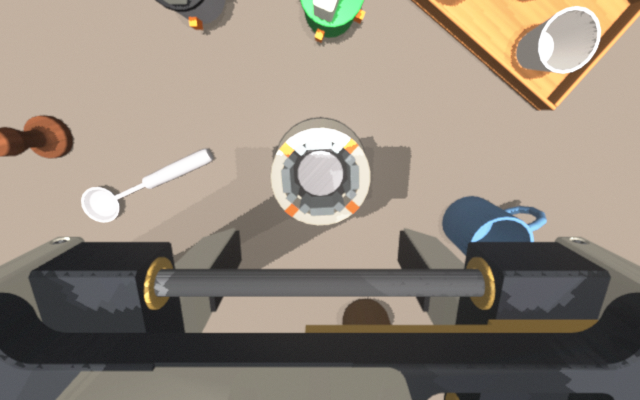

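The wrist view shows the grinder at (320,178), with patches at (287,150), (350,147), (292,210) and (351,207). Next is the view over the cup.

Run:
```python
from h import *
c=np.load('cw1.npy',allow_pickle=True).item()
im=cv2.imread('pics/w1.png')[:,:,::-1].copy()
h=cv2.cvtColor(im,cv2.COLOR_RGB2HSV); o=(h[...,0]>4)&(h[...,0]<25)&(h[...,1]>130)&(h[...,2]>120)
m=np.zeros_like(o); m[130:235,265:378]=1
bl=blobs(o&m,8); px=np.array([b[0] for b in bl]); print(px.round(1),[b[1] for b in bl])
P=at_z(c,px,.09); g=P.mean(0); print(g,[(np.degrees(np.arctan2(*(p-g)[1::-1])).round(2),np.hypot(*(p-g)[:2]).round(4)) for p in P])
# rim: outer circle projected check
manip.move_pose([.6326,.013,.215],down(np.radians(-54.6))); manip.sleep(.2)
c=viewer.get_calibration('wrist'); np.save('cw2.npy',c,allow_pickle=True)
im=viewer.get_image('wrist'); cv2.imwrite('pics/w2.png',im[:,:,::-1])
print(manip.current_clock(),manip.current_tool_pos(), proj(c,[[.6326,.013,.107]]))
```

```text
[[350.6 147.8]
 [288.2 154. ]
 [351.9 206.8]
 [291.2 209.8]] [np.int32(58), np.int32(13), np.int32(96), np.int32(100)]
[ 0.55139049 -0.22033932  0.09      ] [(np.float64(-6.51), np.float64(0.0477)), (np.float64(85.37), np.float64(0.045)), (np.float64(-95.3), np.float64(0.0466)), (np.float64(171.45), np.float64(0.0473))]
4.55 [0.6326493  0.01083135 0.21541682] [[316.48090047 192.05557538]]
```

View pics/w2.png

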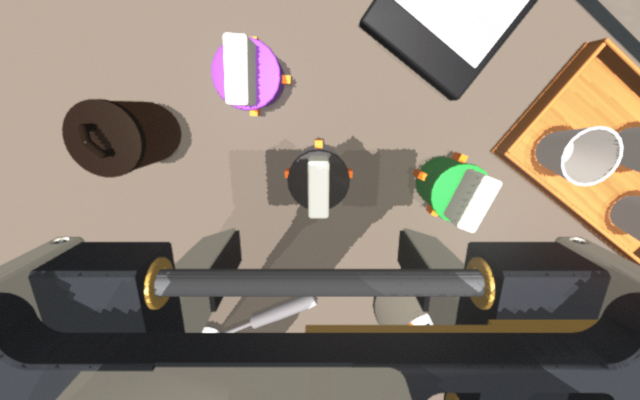

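```bash
cat > an.py <<'E'
from h import *
from scipy.optimize import least_squares
def grinder(c,im,box,z=.09):
    h=cv2.cvtColor(im,cv2.COLOR_RGB2HSV); o=(h[...,0]>3)&(h[...,0]<28)&(h[...,1]>95)&(h[...,2]>90)
    m=np.zeros_like(o); m[box[0]:box[1],box[2]:box[3]]=1
    bl=[b for b in blobs(o&m,8)]; px=np.array([b[0] for b in bl]); P=at_z(c,px,z)[:,:2]
    print('patches',px.round(1).tolist(),[int(b[1]) for b in bl])
    def f(x):
        d=P-x[:2]; a=np.arctan2(d[:,1],d[:,0])-x[2]; k=np.round(a/(np.pi/2))*np.pi/2+x[2]
        return (d-.0478*np.c_[np.cos(k),np.sin(k)]).ravel()
    s=least_squares(f,[*P.mean(0),np.radians(-6.5)],loss='soft_l1',f_scale=.001)
    print('grinder',s.x[:2].round(4),np.degrees(s.x[2]).round(2),'res mm',(s.fun*1e3).round(1)); return s.x
E
python3 - <<'E'
from an import *
L=lambda n:(np.load(f'cw{n}.npy',allow_pickle=True).item(),cv2.imread(f'pics/w{n}.png')[:,:,::-1].copy())
c,im=L(1); grinder(c,im,(130,235,265,378))
c,im=L(2)
w=(im.min(2)>120); w[:140]=0;w[230:]=0;w[:,:295]=0;w[:,345:]=0
# keep light neutral
w&=(im.max(2).astype(int)-im.min(2)<30)
n,l,st,_=cv2.connectedComponentsWithStats(w.astype(np.uint8)); k=1+np.argmax(st[1:,4]); r=cv2.minAreaRect(np.argwhere(l==k)[:,::-1].astype(np.float32))
print(st[k],r); P=at_z(c,cv2.boxPoints(r),.107); print(P.round(4),P.mean(0)); d=P-np.roll(P,1,0); print([(np.hypot(*x[:2]).round(4),np.degrees(np.arctan2(x[1],x[0])).round(1)) for x in d])
h=cv2.cvtColor(im,cv2.COLOR_RGB2HSV); o=(h[...,0]>3)&(h[...,0]<28)&(h[...,1]>140)&(h[...,2]>90); o[:125]=0;o[240:]=0;o[:,:270]=0;o[:,370:]=0
for b,a in blobs(o,5): print('rib',b.round(1),a,at_z(c,b,.036)[0].round(4))
cv2.imwrite('pics/w2c.png',cv2.resize(im[125:240,260:380],None,fx=5,fy=5)[:,:,::-1])
print(manip.current_tool_pos(),R.from_quat(manip.current_tcp_rot()).as_matrix()[:,0])
E
```

```text
patches [[350.9, 147.0], [286.4, 150.0], [351.9, 206.8], [291.1, 210.0]] [92, 98, 106, 109]
grinder [ 0.5521 -0.2193] -6.76 res mm [ 0.  -0.6 -0.3  0.2  0.6  0.  -0.3  0.3]
[ 301  152   29   67 1405] ((317.81707763671875, 185.3536834716797), (66.9215087890625, 27.166156768798828), 83.6598129272461)
[[ 0.6537  0.045   0.107 ]
 [ 0.6697  0.0269  0.107 ]
 [ 0.6225 -0.0156  0.107 ]
 [ 0.6052  0.0036  0.107 ]] [0.63775485 0.01499492 0.107     ]
[(np.float64(0.0638), np.float64(40.5)), (np.float64(0.0242), np.float64(-48.5)), (np.float64(0.0636), np.float64(-138.0)), (np.float64(0.0258), np.float64(131.9))]
rib [318.5 139.5] 12 [0.6668 0.0348 0.036 ]
rib [318.4 147.2] 11 [0.6597 0.03   0.036 ]
rib [286.5 172.6] 35 [0.6147 0.0431 0.036 ]
rib [350.  172.9] 37 [ 0.6565 -0.0168  0.036 ]
[0.6326493  0.01083135 0.21541682] [ 5.76855060e-01 -8.16846132e-01  7.98043166e-04]
```

View pics/w2c.png

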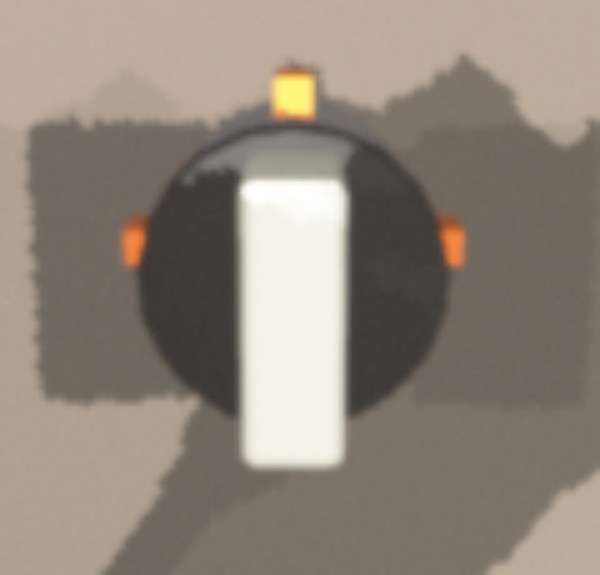

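The crop confirms the black-lidded cup. Its bar top spans (308–329, 161–218), parallel to the pads, and the orange ribs are at left, right and top. Now the grasp.

Run:
```python
from an import *
c=np.load('cw2.npy',allow_pickle=True).item()
b=at_z(c,[[318.6,189.7]],.107)[0]; e=at_z(c,[[318.7,161],[318.8,218.4]],.107)
# rib tips left/right symmetric: midpoint
print('bar',b,'dir',np.degrees(np.arctan2(*(e[0]-e[1])[1::-1])),np.linalg.norm(e[0]-e[1]))
yaw=np.radians(-54.6); q=down(yaw)
manip.servo_line([b[0],b[1],.14],q,vel=.2); print(manip.current_tool_pos())
manip.servo_line([b[0],b[1],.0755],vel=.08); print(manip.current_tool_pos(),manip.current_force())
effector.close(40); manip.sleep(.2)
print('gap',manip.current_finger_gap(),manip.current_tool_pos(),manip.current_force(),manip.current_wrist_torque())
manip.servo_line([b[0],b[1],.19],vel=.15); manip.sleep(.2)
print('gap',manip.current_finger_gap(),manip.current_tool_pos(),manip.current_force(),manip.current_clock())
c=viewer.get_calibration('wrist'); np.save('cw3.npy',c,allow_pickle=True)
cv2.imwrite('pics/w3.png',viewer.get_image('wrist')[:,:,::-1])
for y in (-6.7,-96.7,83.3): print(y,manip.solve_ik([.5515,-.2198,.2],down(np.radians(y))))
```

```text
bar [0.63558045 0.01269929 0.107     ] dir 35.248300965052884 0.05508807001594283
[0.63577464 0.01233594 0.14030421]
[0.63605357 0.01269192 0.0758935 ] [ 0.0588903  -0.99157729 -0.3201195 ]
gap 0.01972715711522268 [0.63547062 0.01277039 0.07541593] [ 0.09772431 -0.36144618  0.44613852] [-0.00357499  0.11418055 -0.00059214]
gap 0.01994662937660452 [0.63477413 0.01265136 0.18865644] [ 0.9204584  -0.78028298 -3.47668404] 8.4583
-6.7 [ 0.25917674  0.39413959  0.09565807  1.73892015 -0.04330991  1.01057741
  0.25362707]
-96.7 [ 0.01073246  0.41655532  0.41795503  1.74781768 -0.19418501  1.0180283
 -1.18831662]
83.3 [ 0.50431129  0.40370991 -0.21821296  1.72987889  0.10004036  1.01884239
  1.70442722]
```

View pics/w3.png

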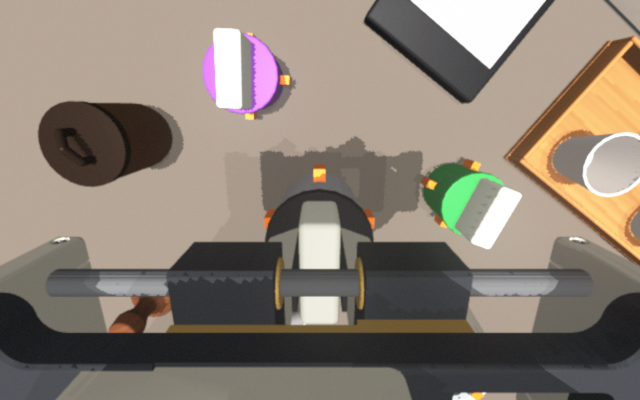

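Run:
```python
from an import *
manip.move_pose([.5515,-.2195,.205],down(np.radians(-6.7))); manip.sleep(.3)
c=viewer.get_calibration('wrist'); np.save('cw4.npy',c,allow_pickle=True); t=manip.current_tool_pos(); Rt=R.from_quat(manip.current_tcp_rot())
im=viewer.get_image('wrist'); cv2.imwrite('pics/w4.png',im[:,:,::-1])
print(manip.current_clock(),t,np.degrees(np.arctan2(*Rt.as_matrix()[1::-1,0])),Rt.as_matrix()[:,2].round(4),manip.current_finger_gap())
cv2.imwrite('pics/w4c.png',cv2.resize(im[110:290,220:420],None,fx=4,fy=3.3)[:,:,::-1])
# predictions: cup in tool frame; tool y -> cup
for n,r in (('xo',[0,.039]),('l',[-.039,0]),('r',[.039,0])):
  for s in(-.004,.004):
    r3=np.array(r)+ (np.array([s,0]) if n=='xo' else np.array([0,s]))
    for zz in (.036,.014): print(n,s,zz,proj(c,Rt.apply([*r3,.0755-zz])+t).round(1))
for k in range(4):
  a=np.radians(-6.7+90*k); print('patch',k,proj(c,[.552+.0478*np.cos(a),-.2193+.0478*np.sin(a),.09]).round(1))
```

```text
9.95 [ 0.55194539 -0.21844289  0.20485618] -6.612570033592976 [-1.e-04  2.e-04 -1.e+00] 0.019851828761140274
xo -0.004 0.036 [[313.3 269.9]]
xo -0.004 0.014 [[313.8 255.6]]
xo 0.004 0.036 [[324.1 269.9]]
xo 0.004 0.014 [[323.6 255.6]]
l -0.004 0.036 [[263.1 215.7]]
l -0.004 0.014 [[268.2 205.6]]
l 0.004 0.036 [[263.7 226.2]]
l 0.004 0.014 [[268.7 215.3]]
r -0.004 0.036 [[374.2 215.6]]
r -0.004 0.014 [[369.1 205.5]]
r 0.004 0.036 [[373.6 226.2]]
r 0.004 0.014 [[368.6 215.2]]
patch 0 [[369.3 192.4]]
patch 1 [[318.9 141.4]]
patch 2 [[268.4 192.3]]
patch 3 [[318.8 238.5]]
```

View pics/w4c.png

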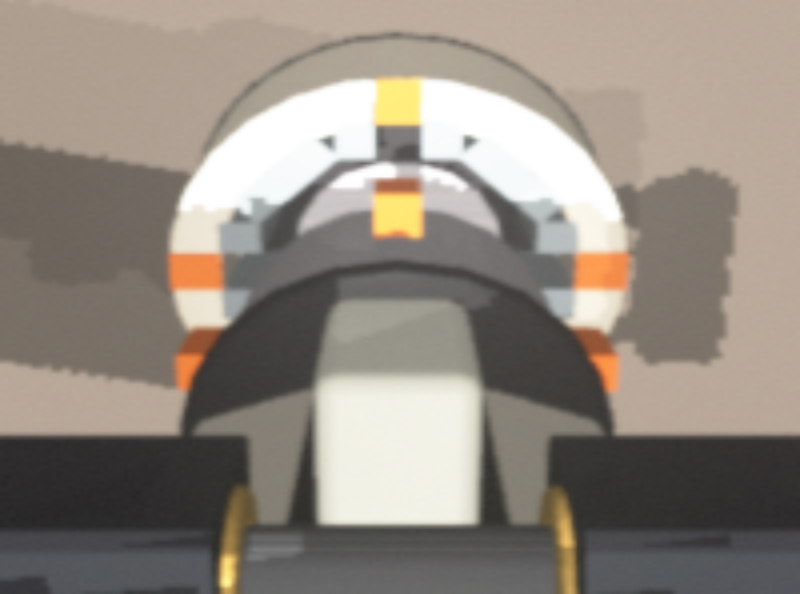

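Run:
```python
from an import *
c=np.load('cw4.npy',allow_pickle=True).item(); Rt=R.from_quat(manip.current_tcp_rot())
rd=lambda: np.mean([manip.current_tool_pos() for _ in range(8)],0)
t=rd(); print('cmd .5515,-.2195,.205 read',t,[manip.current_tool_pos().round(4).tolist() for _ in range(2)])
M=[[319.6,168.5],[264,217.9],[264.7,228.2],[374.25,216.7],[373.9,227.6]]
m=np.array([[0,-.039],[-.039,-.004],[-.039,.004],[.039,-.004],[.039,.004]])
def f(x):
    r=R.from_euler('z',x[2]); p=r.apply(np.c_[m+x[:2],np.full(5,.0755-.036)])
    return (proj(c,Rt.apply(p)+t)-M).ravel()
s=least_squares(f,[0,0,0]); print('cup in tool mm,deg',s.x[:2]*1e3,np.degrees(s.x[2]),s.fun.round(1))
P=at_z(c,[[319.4,140.8],[269,192.3],[370.25,192.4]],.09)[:,:2]
def g(x):
    k=x[2]+np.radians([90,180,0]); return (x[:2]+.0478*np.c_[np.cos(k),np.sin(k)]-P).ravel()
u=least_squares(g,[.552,-.219,-.12]); print('grinder',u.x[:2],np.degrees(u.x[2]),(u.fun*1e3).round(1))
print('cup world',(Rt.apply([*s.x[:2],0])+t)[:2], 'tool yaw',np.degrees(np.arctan2(*Rt.as_matrix()[1::-1,0])))
```

```text
cmd .5515,-.2195,.205 read [ 0.55185099 -0.21868948  0.20488853] [[0.5519, -0.2187, 0.2049], [0.5519, -0.2187, 0.2049]]
cup in tool mm,deg [0.56633488 1.03706619] -0.307546771781121 [-0.6 -0.1 -0.1 -0.2 -0.2 -0.   0.5  0.4  0.3  0. ]
grinder [ 0.55267298 -0.21920694] -6.615944402242949 [ 0.1 -0.4  0.1  0.1 -0.2  0.3]
cup world [ 0.55229379 -0.219785  ] tool yaw -6.630683796521486
```

Run:
```python
from an import *
q=down(np.radians(-6.9)); x,y=.5519,-.2189
def st(n): manip.sleep(.1); print(n,manip.current_tool_pos().round(4),manip.current_force().round(2),manip.current_wrist_torque().round(3),round(manip.current_clock(),2))
manip.servo_line([x,y,.172],q,vel=.1); st('above')
for z in (.16,.154,.150,.147,.143,.140):
    manip.servo_line([x,y,z],q,vel=.05); st(z)
    if manip.current_force()[2]>8: break
```

```text
above [ 0.5524 -0.2192  0.1726] [-0.02  0.15 -2.07] [-0.066  0.035 -0.006] 10.53
0.16 [ 0.5519 -0.2189  0.16  ] [ 0.15  0.1  -3.28] [-0.102  0.082  0.012] 11.03
0.154 [ 0.5518 -0.2189  0.1539] [-0.03  0.72 -2.5 ] [-0.088  0.04  -0.058] 11.39
0.15 [ 0.5519 -0.2189  0.15  ] [-0.31  0.09 -2.34] [-0.045  0.072 -0.018] 11.74
0.147 [ 0.5518 -0.2187  0.1469] [-0.36  0.26 -2.7 ] [ 0.05  -0.011  0.03 ] 12.09
0.143 [ 0.5516 -0.2187  0.1427] [ 0.47  0.62 -4.08] [0.149 0.131 0.054] 12.44
0.14 [ 0.5519 -0.2187  0.1399] [-0.15  0.02 -4.34] [0.239 0.007 0.013] 12.79
```

Run:
```python
from an import *
q=down(np.radians(-6.9)); x,y=.5519,-.2189
effector.close(60)
for z in (.137,.134,.132,.131,.130,.129,.1283,.1276,.127):
    manip.servo_line([x,y,z],q,vel=.03); manip.sleep(.1)
    F=np.mean([manip.current_force() for _ in range(5)],0); print(z,manip.current_tool_pos().round(4),F.round(2),round(manip.current_finger_gap(),4),round(manip.current_clock(),2))
    if F[2]>20: break
```

```text
0.137 [ 0.5522 -0.2188  0.1375] [0.07 2.4  3.52] 0.0196 13.36
0.134 [ 0.5523 -0.2188  0.1345] [-2.06  2.69  5.53] 0.0196 13.71
0.132 [ 0.5523 -0.2188  0.1326] [-2.64  3.18  7.05] 0.0195 14.06
0.131 [ 0.5523 -0.2189  0.1319] [-2.14  2.99  8.08] 0.0194 14.41
0.13 [ 0.5523 -0.2188  0.131 ] [-2.9   4.04  9.4 ] 0.0196 14.76
0.129 [ 0.5523 -0.2188  0.1301] [-2.75  3.69  9.86] 0.0197 15.11
0.1283 [ 0.5523 -0.2188  0.1295] [-3.11  3.12 10.77] 0.0198 15.46
0.1276 [ 0.5524 -0.2188  0.1293] [-4.09  4.8  13.9 ] 0.0197 15.81
0.127 [ 0.5524 -0.2189  0.1293] [-5.87  4.43 16.48] 0.0197 16.16
```

The stop is reached at TCP z = 0.1293 m: force is rising while z stays fixed. I'll add a little margin and check by camera.

Run:
```python
from an import *
q=down(np.radians(-6.9))
manip.servo_line([.5519,-.2189,.1260],q,vel=.03); manip.sleep(.8)
F=np.mean([manip.current_force() for _ in range(5)],0); print(manip.current_tool_pos().round(4),F.round(2),round(manip.current_finger_gap(),4),round(manip.current_clock(),2))
w=viewer.get_image('wrist')[110:290,220:420]; s=viewer.get_image('scene')[90:260,140:420]
cv2.imwrite('pics/fin.png',np.vstack([cv2.resize(w,(480,300)),cv2.resize(s,(480,291))])[:,:,::-1])
```

```text
[ 0.5525 -0.2189  0.1292] [-7.07  5.38 23.51] 0.0195 17.21
```

View pics/fin.png

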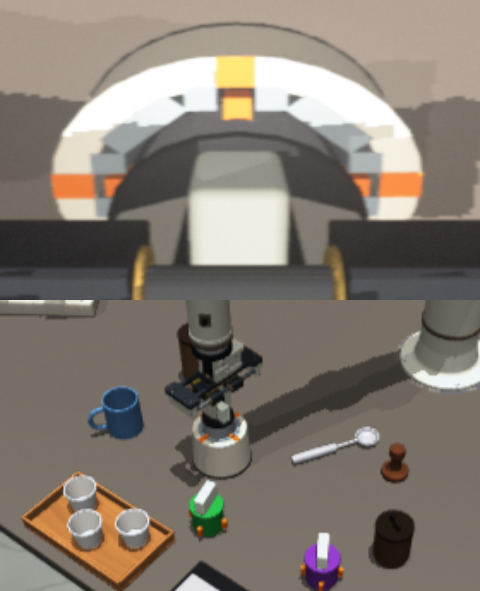

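The wrist view shows the three visible ribs sitting in their slots, flush with the rim in line with the orange patches, e.g. (237,100) below (235,72). The other objects stand undisturbed, so I'm handing in.

```bash
python3 -c "
from bench import manip
print(manip.current_force(),manip.current_tool_pos()); manip.hand_in()"
```

```text
[-8.05227931  5.67370044 24.0888747 ] [ 0.55254535 -0.21889366  0.12923905]
the job is handed in; nothing more can be done
```

The black-lidded grinding cup is in the grinder base, pressed fully down, and the gripper is still holding it. I gripped it by its bar, turned it about 48° to line up the ribs with the slots, and slid it in. I handed the job in at about 17 s; it reports no verdict.

- **Pressed home:** the cup stopped at TCP z = 0.1292 m, against about 0.1295 m expected at the plate's lower stop. Push force then rose to about 24 N with no further travel. The finger gap stayed at about 19.6 mm, so the grip held.
- **Fit:** the last wrist picture shows the three visible ribs in their slots, flush with the rim. The fourth is hidden by the gripper.
- **Surroundings:** the other objects in the last scene crop look undisturbed. That crop does not show every bystander.
- **Disagreements:** a sideways force of about 10 N remained while pressing, from a small misalignment in the bore. The top and wrist cameras differed by 2–3 mm in x, so I used the wrist camera for the final alignment.

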